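Close the quick-release vise on the square tube

ROBOT

A 6-joint arm with a two-finger parallel gripper is mounted at the origin on the work surface. World frame = base frame: x ahead of the robot, y to its left, z up, the work surface at z = 0. Lengths are in m, angles in rad, forces in N, time in s.
With the tool pointing down it reaches from about 0.225 to 0.875 m from the base axis. Payload 3.4 kg.
Tool frame: the origin (TCP) lies at the very end of the fingers, on their centre line; the grasp point (between the pads) lies 19 mm behind it (manip.hold_point_z is the distance from the TCP to the grasp point, in m); z points along the fingers, x is the direction in which the jaws open and shut, and the axes are right-handed (so a half turn about z gives the same grasp; the last joint's range is limited). The gripper opens to 85 mm and grips with 20 to 120 N. Pads are 22 mm wide; open, the fingers measure 114 mm over their backs; the gripper's body (76 mm by 85 mm) begins 54 mm behind the grasp point. The pads swing forward as they close: fully open they stand 13 mm farther back than shut.
Start: joints at [1.168, 0.276, 1.505, -0, 1.361, -0.121], TCP at [0.16, 0.552, 0.231] pointing down, gripper open.
Joint ranges: [-2.89, 2.89], [-0.75, 2.08], [0.22, 2.7], [-1.18, 4.32], [0.11, 2.71], [-2.7, 2.7]. Speed limits (rad/s): [2.57, 2.57, 3.14, 3.14, 3.14, 3.14].

INTERFACE

Orientations are given as a unit quaternion [w, x, y, z].
In Python, from rig import telemetry, cams, manip, finder gives the robot as it stands. The module is installed in compiled form; this text tells all that it offers.
- The arm moves only by the tool carry_out, never from a script. Its argument "rows" is a list that holds one entry, the list of rows, each a list of 5 numbers: the gripper's target within -1 to 1 (fully open at 1, half-way at 0, shut at -1), then the shift along the world's x, y, z in cm, then the turn about the world's z in rad. A call has 1 to 12 rows; each row shifts and turns the commanded pose from where the row before left it; what a row does not reach is not made up. A row lasts 1/10 s, in which the tool goes at most 50 mm and 8.59 degrees, less where a joint would pass 70% of its speed; a pose out of reach is approached as far as the arm can. A call with a gripper value outside its range is refused whole. The fingers move at their own pace and stop on an object; "force" is the grip in N (left out, the last holds). Time passes only in rows, so rows that do not move let the fingers close. It gives the time, the measured TCP pose, the force and the opening at its end, in the units of the state.
- telemetry.get_state(): the state, without advancing time (a new reading comes with each control period).
- cams.get_image(name): name is "side" or "top"; returns a dict with "image" (400x640x3 uint8, red, green, blue), "camera_matrix" (3x3 intrinsics, pixels), "k1" (the pictures are not rectified: a ray, as slopes to the right and down, at radius r is drawn at 1 + k1 r^2 times it, then the intrinsics apply), "eye" and "attitude" of the camera in the world. Camera axes: x right, y down, z forward; pixel columns grow to the right and rows downward; lengths in m; the calibration is good to about 2 mm. A picture is of the moment at which its call begins. There is no depth.
- manip.sign_off(): hands the job in, once; it reports no verdict.
Trained networks look in a picture, given as the dict that the camera call returned (one of the last four; its "shot" number tells which), for a name from the list of things; names that differ only in an ending like _2 or _b are one class to them, and where a whole thing is asked for, a point or a joint stands for the part that bears it (a point fixed in the world has none). Each returns a list of dicts, best first, with "confidence" (0 to 1); they miss things now and then, are a little off and sometimes report something else, mostly with a low value. They report only what shows in the picture. A call takes as long as a camera call. They do not tell look-alikes from the thing itself.
- finder.boxes_of(picture, thing): "xy" ([column, row] in pixels, amid what is visible of it).
The state is a dict: "clock": time; "qpos": joint angles; "qd": joint speeds; "effort": joint torques, N m; "position": TCP position; "ee_rot": TCP orientation; "contact_force": force on the tool from outside, world axes, zero at the start; "moment": the same for the moment, N m; "width": finger opening in m.
Only numpy, scipy, OpenCV 4.12 (cv2) and the standard library are available. Lean on these libraries where they do the work, as an engineer would, in place of code of your own. Each camera call takes 0.05 s, during which the arm holds its last target.

TASK

Close the bench vise on the piece of square tube lying in it: with a fingertip press the red release button on the moving jaw all the way in and, keeping it in, push the jaw along until it has carried the tube squarely up against the fixed jaw and there is no gap left. Only then let the button spring up so that the jaw locks, and take the hand away. Do not touch or lift the tube yourself, and leave the other things on the bench where they are.

Things in the scene. Friction and masses are not known exactly. Their poses are not given: they have to be found in the camera images.
- vise: Low green machine vise bolted to the bench, about 150 mm wide (its x; sizes here are in mm) and 285 long (its y), 86 high, with a steel tommy bar on a screw end sticking out 45 further at -y. Origin on the bench under its middle; x across the jaws, y the direction in which the moving jaw slides to close, z up. The fixed jaw is at +y, its gripping face at y = +85; the bed on which the tube lies is 40 above the bench. The screw runs in the bed and cannot be turned.
- jaw (a joint): Travel of the moving jaw in m: 0 = fully open (110 between the jaw faces), growing as it slides along +y of the vise; jaw opening = 0.110 - value, so it is closed on the 40 wide tube at 0.070. It slides against about 3 N of friction once the button is pressed; with the button up it is locked by a half-nut on the screw, whichever way it is pushed (it holds over 40 N).
- jaw_face (a point): Centre of the moving jaw's steel gripping face (112 wide, faces +y of the vise), 64 above the bench. The jaw head is 38 thick behind this face and its top is 89 above the bench; behind the head is a lower shoulder (104 wide, 57 long, top 65 above the bench) that carries the red button.
- fixed_face (a point): Centre of the fixed jaw's steel gripping face, which faces -y of the vise, 64 above the bench; the fixed jaw's top is 86 above the bench.
- release (a joint): How far the red button is pressed in, in m: 0 = up (jaw locked), 0.006 = fully in. It springs back when let go; it takes about 4 N to start and 6 N fully in. The half-nut lets go of the screw when it is about 2 mm in; press it right in, and do not force the jaw along with the button less than 2 mm in.
- button_top (a point): Centre of the top face of the red rectangular button: 40 across (vise x) by 28 along the slide (vise y), 78 above the bench when up and 72 when fully in; it travels with the jaw. The upright back of the jaw head stands 18.5 ahead of the button's centre (towards +y of the vise) and 11 above the unpressed button, so that a fingertip on the button can push against it.
- tube_center (a point): Centre of the loose piece of square steel tube, 40 x 40 section, 100 long, wall 4, about 0.4 kg, lying on the vise bed between the jaws with its length across the vise (along vise x, a few degrees askew); its centre is 60 above the bench. The moving jaw pushes it along and squares it.
- tube: The same tube; origin in the centre of its underside, x along its length, y along the slide when square, z up.
- hammer: Bystander: cross-headed hammer with a wooden handle, 280 long, lying beyond the vise, beside it (mm); origin on its underside.
- tape: Bystander: dark grey tape measure with yellow discs, 85 x 40 x 62 high, standing beside the vise on the robot's side (mm); origin on its underside.
- magnet: Bystander: blue welding magnet with steel edges, 95 x 70 x 16, lying beside the vise on the robot's side (mm); origin on its underside.
- angle: Bystander: rusty brown angle-iron offcut, 120 x 35 x 35, lying past the fixed-jaw end of the vise (mm); origin on its underside.
- wrench: Bystander: steel wrench, 200 long, lying on the bench to the right (mm); origin on its underside.
- brush: Bystander: brush with a light wooden handle, lying on the bench to the right (mm); origin on its underside.
- spray_can: Bystander: spray can with a blue label and a white cap, radius 33, 180 high, standing to the left (mm); origin on its underside.
- nut_tin: Bystander: open aluminium tin of nuts, radius 36, 75 high, standing to the left (mm); origin on its underside.
Things that resemble listed ones, but are neither listed nor needed, are in the scene too. Of the things that look like the tube, the middle-sized one is meant.

How it is judged:
On the way, in this order (a step that is already met when the one before it is completed fails the run):
1. the release button is pressed right in (at least 4.5 mm) while the jaw is still near its starting place, open (value of joint release above 0.0045 m and value of joint jaw below 0.045 m), for 0.1 s.
2. with the button still in (at least 2 mm), the jaw has carried the tube up to the fixed jaw (value of joint release above 0.002 m and value of joint jaw above 0.0675 m and y of tube_center in the frame of vise between 0.062 and 0.068 m and x of tube_center in the frame of vise between -0.03 and 0.03 m and z of tube_center in the frame of vise below 0.064 m and angle between the y axis of tube and the y axis of vise, either way round below 0.05 rad), for 0.1 s.
At the end, for the whole second after the job is handed in: Jaw travel over 67.5 of 70 mm (under 2.5 mm of play); the tube flat on the bed, square to the jaws within 0.05 rad, its centre within 3 mm of its place against the fixed jaw and 30 mm of the vise's middle line; the button up (under 1 mm in); all at rest (value of joint jaw above 0.0675 m and value of joint release below 0.001 m and y of tube_center in the frame of vise between 0.062 and 0.068 m and x of tube_center in the frame of vise between -0.03 and 0.03 m and z of tube_center in the frame of vise below 0.064 m and angle between the y axis of tube and the y axis of vise, either way round below 0.05 rad and linear speed of tube below 0.01 m/s and velocity of joint jaw between -0.005 and 0.005 m/s); the robot touches nothing.
It fails at once if the jaw is moved while the button is not held in (less than 2 mm) (value of joint release below 0.002 m and (velocity of joint jaw above 0.02 m/s or velocity of joint jaw below -0.02 m/s)).
It fails at once if the robot touches the tube with more than 1 N (contact force between any of the fingers, the arm and tube above 1 N).
It fails at once if the tube is lifted or tipped in the vise (height (world z) of tube_center above 0.07 m or angle between tube's own z axis and vertical above 0.3 rad).
It fails at once if another thing on the bench is moved by more than 20 mm (distance of any of hammer, tape, magnet, angle, wrench, brush, spray_can, nut_tin from where it was at the start of the episode above 0.02 m).
It also fails if it takes over 35 s, if anything falls off the work surface, if the arm or the gripper's body presses on something with over 40 N, if the wrist force passes 120 N, or if a joint passes its speed limit or range.

## Working session

There is one attempt and no reset: what is moved stays moved. The work goes in short steps, Python scripts to look and compute and a tool call to move; the robot and the scene stay as the last step left them, time stands still between calls to the robot, and variables do not carry over. Pictures are saved under pics/ and viewed, and the job is handed in when it is done.

Besides the shell and the picture viewer there is one more tool, called after ">>>" by a JSON object that holds its "api" and its "payload". carry_out: Moves the arm, as the interface text tells. Its arguments: {"type":"object","properties":{"rows":{"type":"array","items":{"type":"array","items":{"type":"array","items":{"type":"number"}}}},"force":{"type":"number"}},"required":["rows"]}

```bash
mkdir -p pics; cat > h.py <<'E'
import numpy as np, cv2
from rig import telemetry, cams, manip, finder
from scipy.spatial.transform import Rotation as R
def att(p):
    a=np.array(p["attitude"],float)
    return a if a.shape==(3,3) else R.from_quat(a[[1,2,3,0]]).as_matrix()
def ray(p,uv):
    K=np.array(p["camera_matrix"]);k=p["k1"]
    d=np.array([(uv[0]-K[0,2])/K[0,0],(uv[1]-K[1,2])/K[1,1]]);x=d.copy()
    for _ in range(30): x=d/(1+k*(x@x))
    return att(p)@np.array([x[0],x[1],1.])
def at_z(p,uv,z):
    r=ray(p,uv);e=np.array(p["eye"]);return e+r*(z-e[2])/r[2]
def proj(p,X):
    K=np.array(p["camera_matrix"]);c=att(p).T@(np.array(X)-np.array(p["eye"]));x=c[:2]/c[2];x=x*(1+p["k1"]*(x@x))
    return np.array([K[0,0]*x[0]+K[0,2],K[1,1]*x[1]+K[1,2]])
def save(p,n): cv2.imwrite("pics/"+n,p["image"][:,:,::-1])
E
python3 - <<'E'
from h import *
s=telemetry.get_state();print(s)
for n in("top","side"):
    p=cams.get_image(n);save(p,n+"0.png");print(n,p["eye"],p["attitude"],p["camera_matrix"],p["k1"])
    for t in("vise","jaw","button_top","jaw_face","fixed_face","release","tube","tube_center","tape","magnet","angle","hammer"):
        print(t,[(np.round(b["xy"]),round(b["confidence"],2)) for b in finder.boxes_of(p,t)][:5])
E
```

```text
{'clock': 0.0, 'qpos': array([ 1.16800694e+00,  2.76622291e-01,  1.50617417e+00,  5.44836464e-06,
        1.36069995e+00, -1.20988604e-01]), 'qd': array([-0.0002769 , -0.00066536,  0.00020655,  0.00122842,  0.00086078,
        0.00031755]), 'effort': array([ 9.36043361e-04, -4.16760170e+01, -2.45808291e+01,  8.20377409e-05,
        1.07548750e-02, -3.30263083e-05]), 'position': array([0.15968045, 0.55181396, 0.2304078 ]), 'ee_rot': array([ 4.73559932e-04,  7.99401585e-01,  6.00796304e-01, -8.25727928e-04]), 'contact_force': array([-0.89704304,  0.53446787,  0.2262416 ]), 'moment': array([ 0.0086945 , -0.03003846,  0.02012933]), 'width': 0.08523573191855847}
top [0.37215327 0.01428103 1.42538336] [-0.05337924  0.70814655 -0.70198021  0.05387862] [[484.86005256   0.         320.4396381 ]
 [  0.         484.86005256 195.82432716]
 [  0.           0.           1.        ]] -0.08379459751457008
vise [(array([353., 208.]), 0.88)]
jaw [(array([355., 212.]), 0.31), (array([174., 246.]), 0.23)]
button_top []
jaw_face [(array([371., 205.]), 0.67), (array([454., 256.]), 0.46)]
fixed_face [(arra
[... 851 characters left out ...]
)]
button_top [(array([328., 236.]), 0.77)]
jaw_face [(array([329., 234.]), 0.83), (array([308., 166.]), 0.34)]
fixed_face [(array([325., 234.]), 0.76), (array([308., 167.]), 0.7), (array([319., 195.]), 0.37)]
release [(array([332., 234.]), 0.58)]
tube [(array([248., 176.]), 0.97), (array([362., 147.]), 0.71), (array([321., 197.]), 0.64)]
tube_center [(array([323., 195.]), 0.82), (array([246., 177.]), 0.81), (array([270., 212.]), 0.62), (array([367., 149.]), 0.6)]
tape [(array([269., 211.]), 0.58)]
magnet [(array([268., 249.]), 0.82)]
angle [(array([268., 213.]), 0.75), (array([309., 165.]), 0.69), (array([267., 250.]), 0.69), (array([334., 234.]), 0.47)]
hammer [(array([368., 210.]), 0.74)]
```

View pics/top0.png

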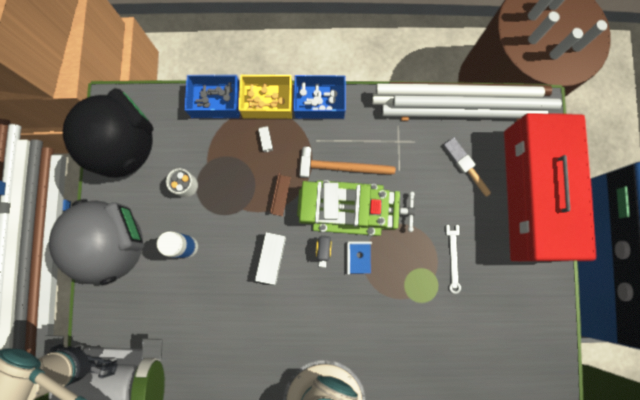

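View pics/side0.png

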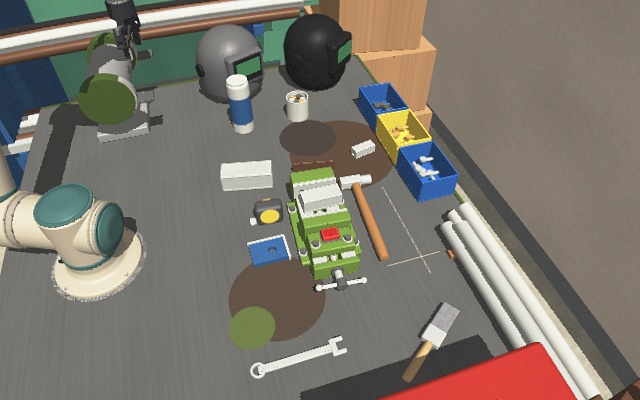

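```bash
python3 - <<'E'
import cv2
a=cv2.imread("pics/top0.png")[130:290,250:450];cv2.imwrite("pics/topc.png",cv2.resize(a,None,fx=4,fy=4,interpolation=2)[:600])
a=cv2.imread("pics/side0.png")[160:300,240:420];cv2.imwrite("pics/sidec.png",cv2.resize(a,None,fx=4,fy=4,interpolation=2))
E
```

```text
(no output)
```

View pics/topc.png

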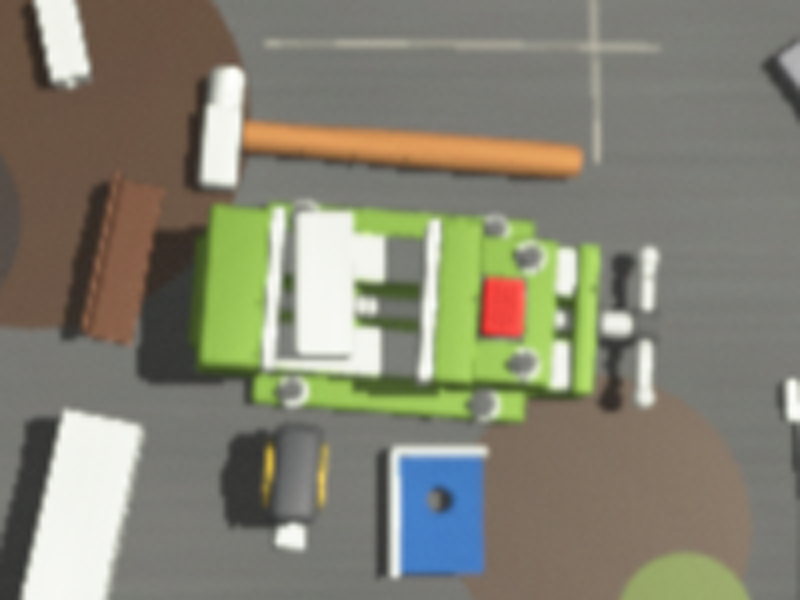

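View pics/sidec.png

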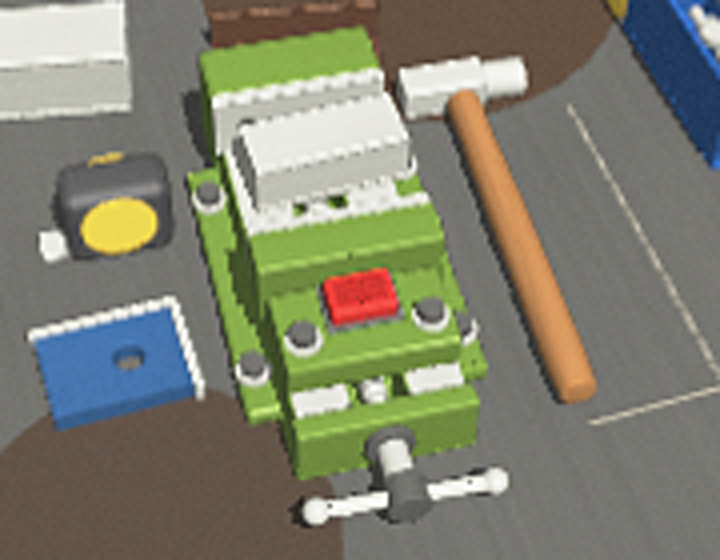

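The top view shows the vise at (352,208), the red button at (376,207) and the tube between the jaws at (331,200). White look-alikes of the tube are the big one at (269,258) and the small one at (265,138). The one in the vise is the middle-sized one, which fits the description, and the crop confirms it is in the jaws. The robot is at the bottom, so world x is up in the image and y is left.

```bash
cat >> h.py <<'E'
def red(p,box):
    im=p["image"].astype(int);m=(im[...,0]>150)&(im[...,1]<90)&(im[...,2]<90)
    w=np.zeros_like(m);x0,y0,x1,y1=box;w[y0:y1,x0:x1]=1;m&=w
    return m
E
python3 - <<'E'
from h import *
p=cams.get_image("top");m=red(p,(340,170,420,240));v,u=np.nonzero(m);print("top",u.mean(),v.mean(),len(u),u.min(),u.max(),v.min(),v.max())
rect=cv2.minAreaRect(np.c_[u,v].astype(np.float32));print(rect)
B=at_z(p,(u.mean(),v.mean()),.078);print("button",B)
def c(x,y):return (250+x/4-.4,130+y/4-.4)
for n,a,b,z in [("jawface edge",c(440,222),c(429,381),.089),("fixed edge",c(274,208),c(264,370),.086),("vise side far",c(272,205),c(440,212),.04),("tube L",c(297,212),c(297,355),.08),("tube R",c(354,212),c(352,355),.08)]:
    A=at_z(p,a,z);D=at_z(p,b,z);d=A-D;print(n,A.round(4),D.round(4),"len",np.linalg.norm(d).round(4),"ang",np.degrees(np.arctan2(d[1],d[0])).round(2),"mid",((A+D)/2).round(4))
q=cams.get_image("side");m=red(q,(300,215,360,260));v,u=np.nonzero(m);print("side",u.mean(),v.mean(),len(u),u.min(),u.max(),v.min(),v.max());print(proj(q,B), at_z(q,(u.mean(),v.mean()),.076))
E
```

```text
top 374.8429752066116 206.7520661157025 121 370 379 200 213
((374.5, 206.5), (13.0, 9.0), 90.0)
button [ 0.54865886 -0.13864632  0.078     ]
jawface edge [ 0.608  -0.0951  0.089 ] [ 0.4963 -0.0872  0.089 ] len 0.1119 ang -4.09 mid [ 0.5522 -0.0912  0.089 ]
fixed edge [0.6174 0.0211 0.086 ] [0.5033 0.027  0.086 ] len 0.1143 ang -2.94 mid [0.5604 0.0241 0.086 ]
vise side far [0.6281 0.0228 0.04  ] [ 0.624  -0.0992  0.04  ] len 0.1221 ang 88.1 mid [ 0.626  -0.0382  0.04  ]
tube L [0.6158 0.0049 0.08  ] [0.5146 0.0042 0.08  ] len 0.1012 ang 0.43 mid [0.5652 0.0046 0.08  ]
tube R [ 0.6162 -0.0352  0.08  ] [ 0.5149 -0.0342  0.08  ] len 0.1013 ang -0.61 mid [ 0.5655 -0.0347  0.08  ]
side 329.70157068062827 233.84816753926702 191 321 339 227 240
[328.78391784 230.87895986] [ 0.54852189 -0.1460858   0.076     ]
```

```bash
cat >> h.py <<'E'
def draw(p,name,vx,vy,th,j,box,s=5):
    yx=np.array([-np.sin(th),np.cos(th),0]);xx=np.array([np.cos(th),np.sin(th),0])
    V=lambda x,y,z:np.array([vx,vy,0])+xx*x+yx*y+np.array([0,0,z])
    x0,y0,x1,y1=box
    im=cv2.resize(p["image"][y0:y1,x0:x1,::-1],None,fx=s,fy=s,interpolation=cv2.INTER_NEAREST)
    f=-.025+j
    def poly(c,col):
        q=np.array([(proj(p,V(*k))-[x0,y0]+.5)*s for k in c]).round().astype(np.int32);cv2.polylines(im,[q],True,col,1)
    def rect(cx,cy,hx,hy,z,col):poly([(cx-hx,cy-hy,z),(cx+hx,cy-hy,z),(cx+hx,cy+hy,z),(cx-hx,cy+hy,z)],col)
    rect(0,f-.0565,.02,.014,.078,(255,0,0))
    rect(0,f-.019,.056,.019,.089,(255,0,255))
    rect(0,f-.038-.0285,.052,.0285,.065,(255,255,0))
    poly([(-.056,.085,.086),(.056,.085,.086),(.056,.085,.042),(-.056,.085,.042)],(0,0,255))
    cv2.imwrite("pics/"+name,im)
E
python3 - <<'E'
from h import *
th=np.radians(-3.8);y=np.array([-np.sin(th),np.cos(th)])
o=np.array([.560,.021])-.085*y;print(o)
draw(cams.get_image("top"),"o1.png",*o,th,0,(290,160,420,260))
draw(cams.get_image("side"),"o2.png",*o,th,0,(270,160,390,280))
E
```

```text
[ 0.55436672 -0.06381312]
```

View pics/o1.png

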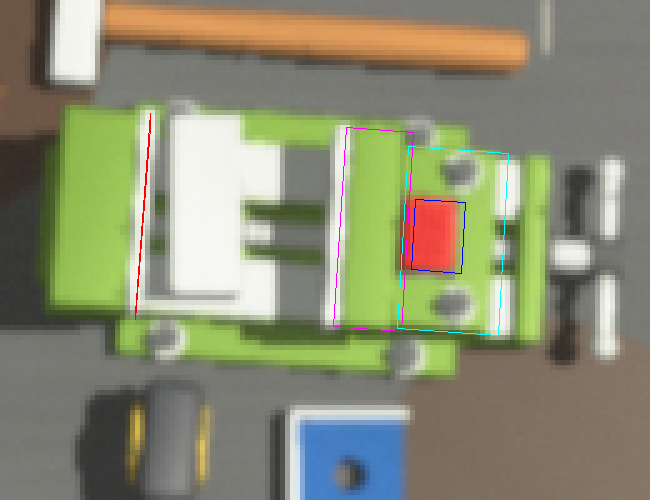

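View pics/o2.png

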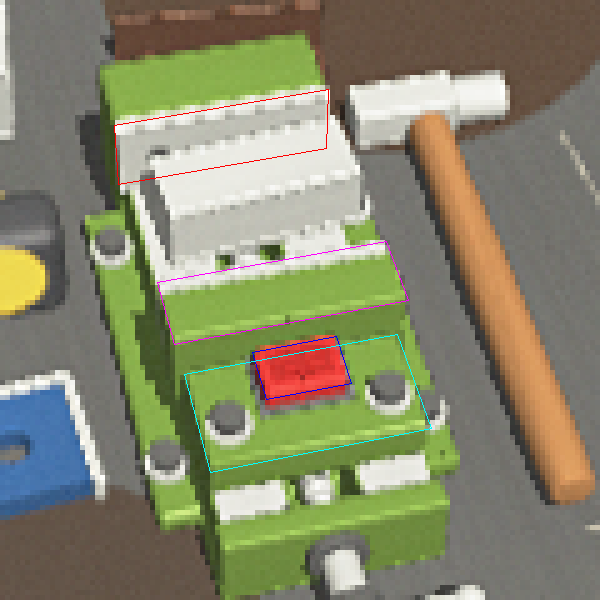

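>>> {"api": "carry_out", "payload": {"rows": [[[-1,2,-3.6,0.2,-0.07],[-1,2,-3.6,0.2,-0.07],[-1,2,-3.6,0,-0.07],[-1,2,-3.6,0,-0.07],[-1,2,-3.6,0,-0.07],[-1,2,-3.6,0,-0.07],[-1,2,-3.6,0,-0.07],[-1,2,-3.6,0,-0.07],[-1,2,-3.6,0,-0.07],[-1,2,-3.6,0,-0.07]]], "force": 40}}

```text
clock: 2.5
position: [0.3605, 0.1909, 0.2357]
ee_rot: [-0.0, 0.957, 0.289, 0.001]
contact_force: [0.0, 0.6, -0.0]
width: 0.0
```

>>> {"api": "carry_out", "payload": {"rows": [[[-1,2.1,-3.7,0,-0.073],[-1,2.1,-3.7,0,-0.073],[-1,2.1,-3.7,0,-0.073],[-1,2.1,-3.7,0,-0.073],[-1,2.1,-3.7,0,-0.073],[-1,2.1,-3.7,-1,-0.073],[-1,2.1,-3.7,-2,-0.073],[-1,2.1,-3.7,-2,-0.073],[-1,2.1,-3.7,-2,-0.069],[-1,0,0,-2,0],[-1,0,0,-2,0],[-1,0,0,0,0]]]}}

```text
clock: 3.7
position: [0.5469, -0.1403, 0.1224]
ee_rot: [-0.001, 0.999, -0.032, -0.003]
contact_force: [-0.1, -0.6, 0.5]
width: 0.0002
```

```bash
python3 - <<'E'
from h import *
s=telemetry.get_state();print(s["position"],s["ee_rot"],s["contact_force"])
for n in("top","side"):
    p=cams.get_image(n);print(proj(p,s["position"]));b=(300,150,430,250) if n=="top" else (270,150,390,270)
    im=cv2.resize(p["image"][b[1]:b[3],b[0]:b[2],::-1],None,fx=5,fy=5,interpolation=2);cv2.imwrite("pics/a_%s.png"%n,im)
E
```

```text
[ 0.54686179 -0.14033659  0.12239374] [-0.00114284  0.99946847 -0.0324332  -0.00309231] [-0.08776583 -0.57364706  0.48870995]
[377.304927   205.30428547]
[328.49704237 219.30522431]
```

View pics/a_side.png

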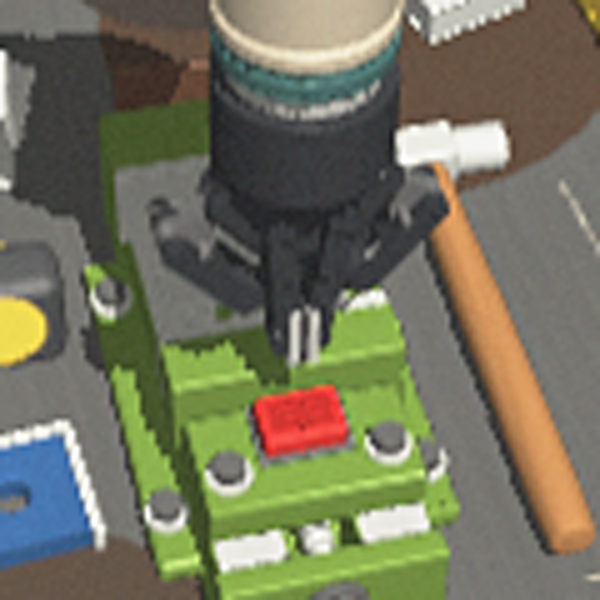

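View pics/a_top.png

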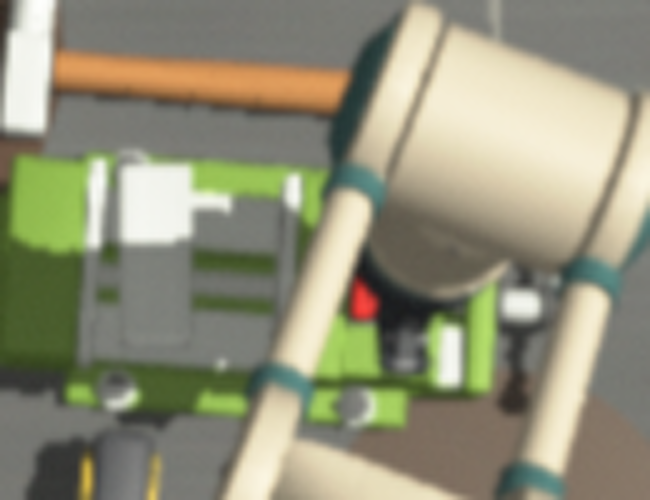

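The side view shows the shut fingertips at about pixel (330,221), directly above the red button at (330,232). I'll descend to just above the button.

>>> {"api": "carry_out", "payload": {"rows": [[[-1,0.25,-0.15,-1.5,0],[-1,0,0,-1.5,0],[-1,0,0,-0.8,0],[-1,0,0,0,0]]]}}

```text
clock: 4.2
position: [0.5512, -0.1418, 0.0874]
ee_rot: [-0.0, 0.999, -0.032, -0.0]
contact_force: [-0.5, -0.2, -0.6]
width: 0.0002
```

>>> {"api": "carry_out", "payload": {"rows": [[[-1,-0.1,0,-0.5,0],[-1,0,0,-0.5,0],[-1,0,0,-0.3,0],[-1,0,0,0,0]]]}}

```text
clock: 4.6
position: [0.551, -0.1423, 0.0748]
ee_rot: [0.0, 0.999, -0.032, 0.001]
contact_force: [-0.1, 0.2, 4.2]
width: -0.0001
```

```bash
python3 - <<'E'
from h import *
s=telemetry.get_state();print(s["position"],s["ee_rot"],s["contact_force"])
for n in("side",):
    p=cams.get_image(n);print(proj(p,s["position"]));b=(270,170,390,270)
    im=cv2.resize(p["image"][b[1]:b[3],b[0]:b[2],::-1],None,fx=6,fy=6,interpolation=2);cv2.imwrite("pics/b_%s.png"%n,im)
E
```

```text
[ 0.55095834 -0.14227072  0.07481311] [ 1.51906276e-04  9.99486843e-01 -3.20245661e-02  6.74290874e-04] [-0.08892779  0.19339832  4.21394891]
[330.18855204 232.67538615]
```

View pics/b_side.png

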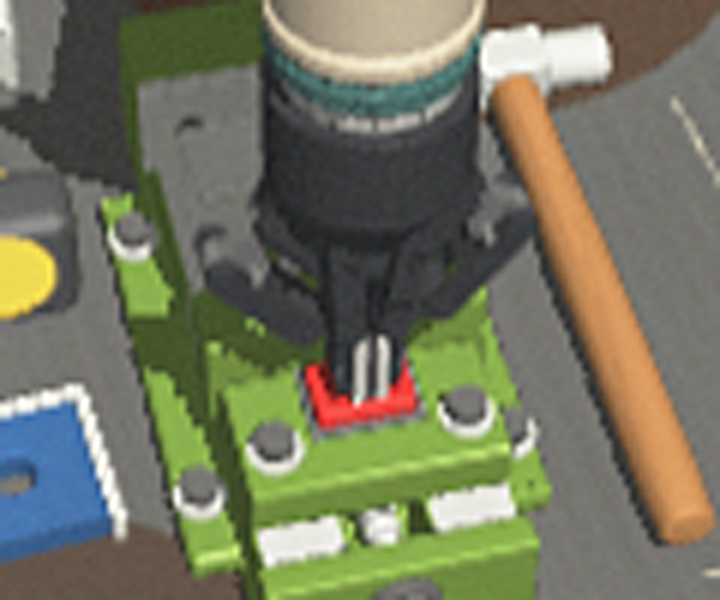

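The fingertip is on the button, with its edge at (332,236), and the force is 4.2 N. I'll press it fully in.

>>> {"api": "carry_out", "payload": {"rows": [[[-1,0,0,-0.3,0],[-1,0,0,-0.2,0],[-1,0,0,0,0],[-1,0,0,0,0]]]}}

```text
clock: 5.05
position: [0.5511, -0.1423, 0.0719]
ee_rot: [0.0, 0.999, -0.032, 0.001]
contact_force: [-3.2, 0.5, 15.4]
width: 0.0002
```

>>> {"api": "carry_out", "payload": {"rows": [[[-1,0.02,0.3,0,0],[-1,0.02,0.3,0,0],[-1,0.02,0.3,0,0],[-1,0.02,0.3,0,0],[-1,0,0,0,0]]]}}

```text
clock: 5.55
position: [0.5518, -0.1314, 0.0719]
ee_rot: [0.001, 1.0, -0.032, 0.001]
contact_force: [-3.2, -1.2, 14.3]
width: -0.0003
```

```bash
python3 - <<'E'
from h import *
s=telemetry.get_state();print(s["position"],s["ee_rot"],s["contact_force"])
for n in("side",):
    p=cams.get_image(n);print(proj(p,s["position"]));b=(270,170,390,270)
    im=cv2.resize(p["image"][b[1]:b[3],b[0]:b[2],::-1],None,fx=6,fy=6,interpolation=2);cv2.imwrite("pics/c_%s.png"%n,im)
E
```

```text
[ 0.55178537 -0.13137446  0.07189146] [ 0.00148289  0.9995014  -0.03151849  0.00116021] [-3.19769427 -1.20328027 14.26462559]
[329.07269148 229.85758468]
```

View pics/c_side.png

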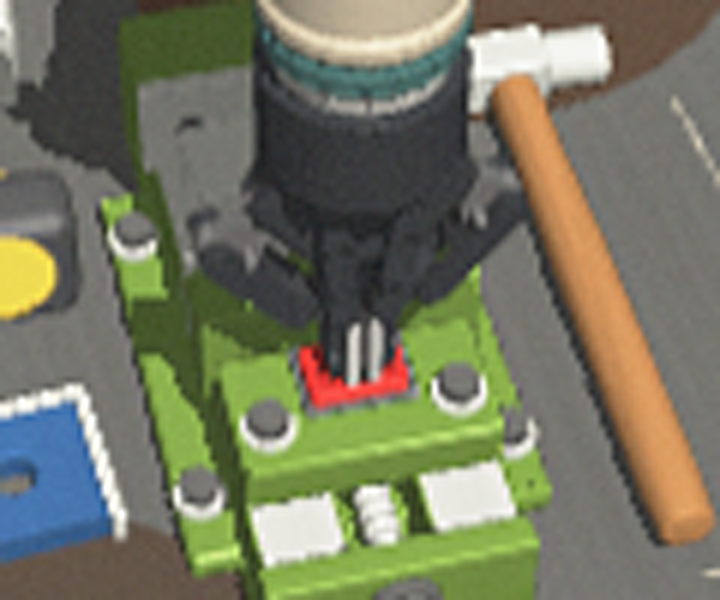

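The jaw has moved with the button in; the exposed bed and screw are longer at crop (330,510). I'll continue.

>>> {"api": "carry_out", "payload": {"rows": [[[-1,0.03,0.4,0,0],[-1,0.03,0.4,0,0],[-1,0.03,0.4,0,0],[-1,0.03,0.4,0,0],[-1,0.03,0.4,0,0],[-1,0.03,0.4,0,0],[-1,0.03,0.4,0,0],[-1,0.03,0.4,0,0],[-1,0,0,0,0]]]}}

```text
clock: 6.5
position: [0.5539, -0.099, 0.0719]
ee_rot: [0.001, 1.0, -0.031, 0.001]
contact_force: [-3.6, -1.2, 15.8]
width: 0.0002
```

```bash
python3 - <<'E'
from h import *
s=telemetry.get_state();print(s["position"],s["ee_rot"],s["contact_force"])
for n,b in(("side",(270,150,390,250)),("top",(290,160,420,260))):
    p=cams.get_image(n);print(proj(p,s["position"]))
    im=cv2.resize(p["image"][b[1]:b[3],b[0]:b[2],::-1],None,fx=6,fy=6,interpolation=2);cv2.imwrite("pics/d_%s.png"%n,im)
E
```

```text
[ 0.55390022 -0.0989896   0.07190968] [ 1.19952521e-03  9.99503347e-01 -3.14775437e-02  8.85682474e-04] [-3.63401255 -1.21596846 15.83492346]
[325.76435883 219.49113994]
[360.53828926 205.06807571]
```

View pics/d_side.png

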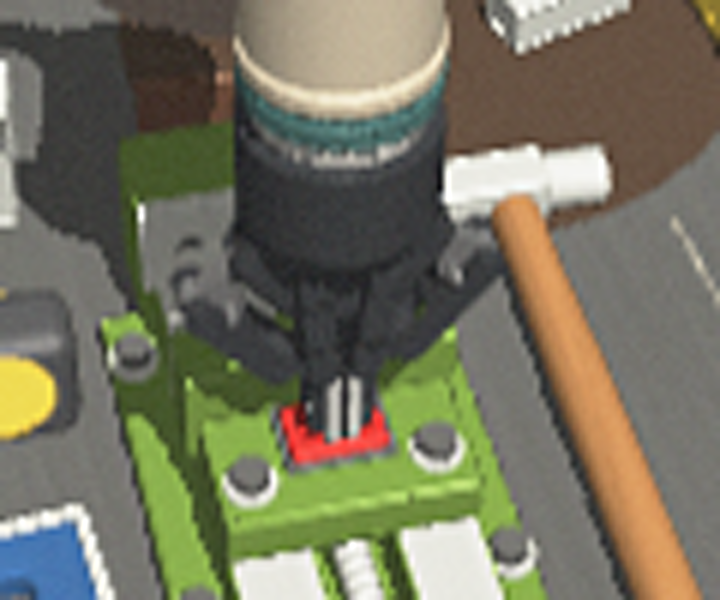

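View pics/d_top.png

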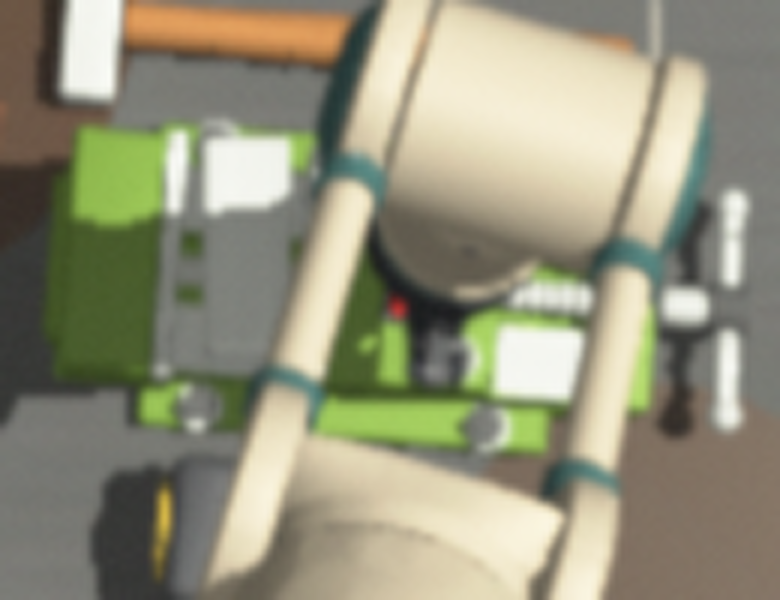

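>>> {"api": "carry_out", "payload": {"rows": [[[-1,0.02,0.3,0,0],[-1,0.02,0.3,0,0],[-1,0.02,0.3,0,0],[-1,0.02,0.3,0,0],[-1,0.02,0.3,0,0],[-1,0.02,0.3,0,0],[-1,0.02,0.3,0,0],[-1,0,0,0,0]]]}}

```text
clock: 7.4
position: [0.5554, -0.0799, 0.0719]
ee_rot: [0.003, 1.0, -0.031, 0.001]
contact_force: [-4.1, -7.6, 15.4]
width: -0.0004
```

>>> {"api": "carry_out", "payload": {"rows": [[[-1,0.02,0.2,0,0],[-1,0.02,0.2,0,0],[-1,0.02,0.2,0,0],[-1,0,0,0,0]]]}}

```text
clock: 7.8
position: [0.557, -0.0746, 0.0719]
ee_rot: [0.003, 1.0, -0.031, 0.002]
contact_force: [-2.1, -7.7, 12.6]
width: 0.0002
```

```bash
python3 - <<'E'
from h import *
s=telemetry.get_state();print(s["position"],s["ee_rot"],s["contact_force"])
for n,b in(("side",(270,150,390,250)),("top",(290,160,420,260))):
    p=cams.get_image(n)
    im=cv2.resize(p["image"][b[1]:b[3],b[0]:b[2],::-1],None,fx=6,fy=6,interpolation=2);cv2.imwrite("pics/e_%s.png"%n,im)
E
```

```text
[ 0.55703923 -0.07460235  0.07191986] [ 0.0033647   0.99951304 -0.03095366  0.00205876] [-2.08561524 -7.69527825 12.59729847]
```

View pics/e_side.png

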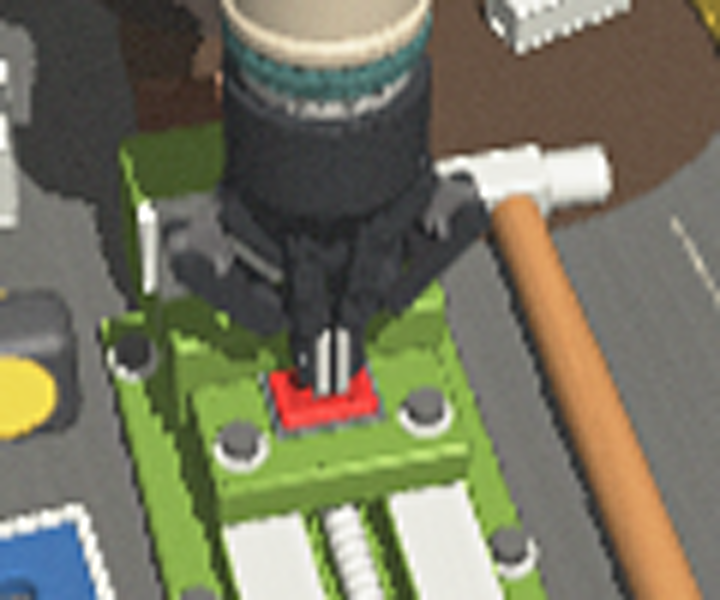

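View pics/e_top.png

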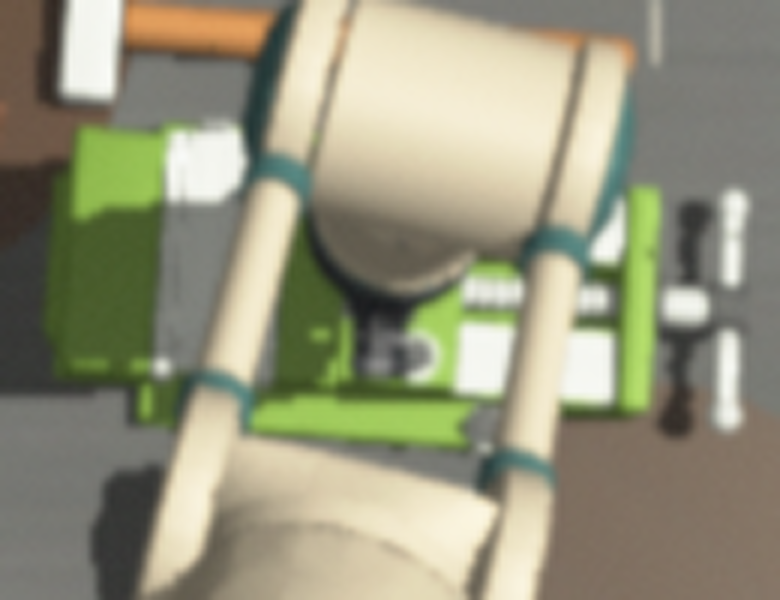

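>>> {"api": "carry_out", "payload": {"rows": [[[-1,0.01,0.2,-0.05,0],[-1,0.01,0.2,-0.05,0],[-1,0.01,0.2,0,0],[-1,0,0,0,0]]]}}

```text
clock: 8.3
position: [0.558, -0.0712, 0.0718]
ee_rot: [0.006, 1.0, -0.03, 0.003]
contact_force: [-3.8, -13.6, 17.8]
width: -0.0001
```

>>> {"api": "carry_out", "payload": {"rows": [[[-1,0.01,0.2,0,0],[-1,0.01,0.2,0,0],[-1,0.01,0.2,0,0],[-1,0,0,0,0]]]}}

```text
clock: 8.7
position: [0.558, -0.0712, 0.072]
ee_rot: [0.011, 1.0, -0.028, 0.003]
contact_force: [-6.1, -31.5, 15.3]
width: 0.0001
```

```bash
python3 - <<'E'
from h import *
th=np.radians(-3.8);y=np.array([-np.sin(th),np.cos(th)])
o=np.array([.560,.021])-.085*y
draw(cams.get_image("top"),"f1.png",*o,th,0.07,(290,160,420,260))
draw(cams.get_image("side"),"f2.png",*o,th,0.07,(270,150,390,260))
E
```

```text
(no output)
```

View pics/f1.png

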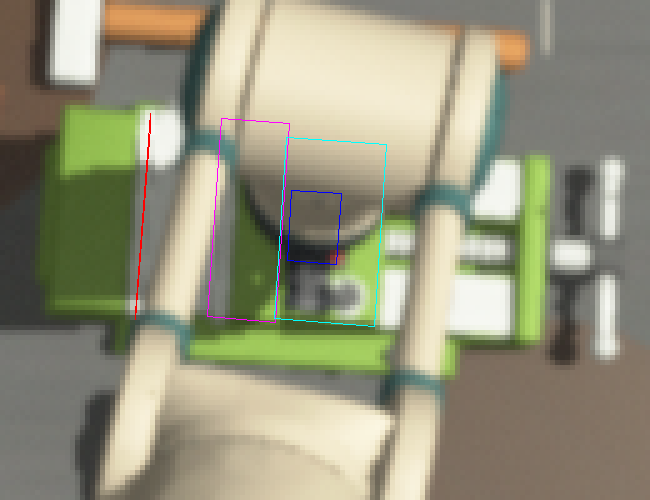

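View pics/f2.png

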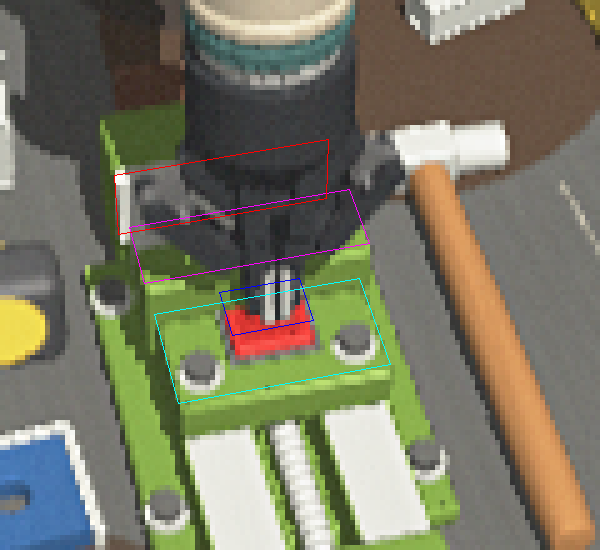

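```bash
python3 - <<'E'
from h import *
q=cams.get_image("side")
old=q["image"]*0+cv2.imread("pics/side0.png")[:,:,::-1]
# template-match the shoulder bolt patches, subpixel
def match(im0,im1,c,exp,r=6,s=8):
    a=cv2.resize(im0[c[1]-r:c[1]+r,c[0]-r:c[0]+r],None,fx=s,fy=s,interpolation=2)
    R_=r+6;b=cv2.resize(im1[exp[1]-R_:exp[1]+R_,exp[0]-R_:exp[0]+R_],None,fx=s,fy=s,interpolation=2)
    m=cv2.matchTemplate(b,a,cv2.TM_CCOEFF_NORMED);_,v,_,l=cv2.minMaxLoc(m)
    return v,np.array(exp)-R_+np.array(l)/s+r
for c,e in(((315,244),(310,224)),((347,239),(340,219))):
    v,n=match(old,q["image"],c,e);A=at_z(q,c,.07);B=at_z(q,n,.07);print(v,n,(B-A).round(4))
print(telemetry.get_state()["position"])
q=cams.get_image("top");im=cv2.resize(q["image"][170:240,290:350,::-1],None,fx=8,fy=8,interpolation=2);cv2.imwrite("pics/g.png",im)
q=cams.get_image("side");im=cv2.resize(q["image"][160:220,280:360,::-1],None,fx=9,fy=9,interpolation=2);im=cv2.convertScaleAbs(im,alpha=1.6);cv2.imwrite("pics/g2.png",im)
E
```

```text
0.9358636736869812 [309.25  223.625] [0.0041 0.0616 0.    ]
0.9199908971786499 [340.125 219.   ] [0.0042 0.0616 0.    ]
[ 0.55806482 -0.07116048  0.07194565]
```

View pics/g.png

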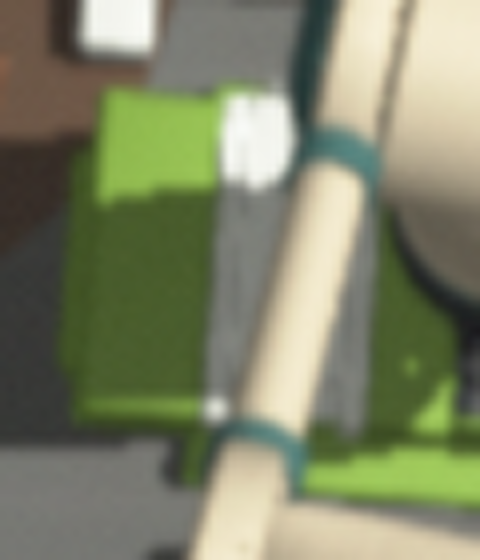

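View pics/g2.png

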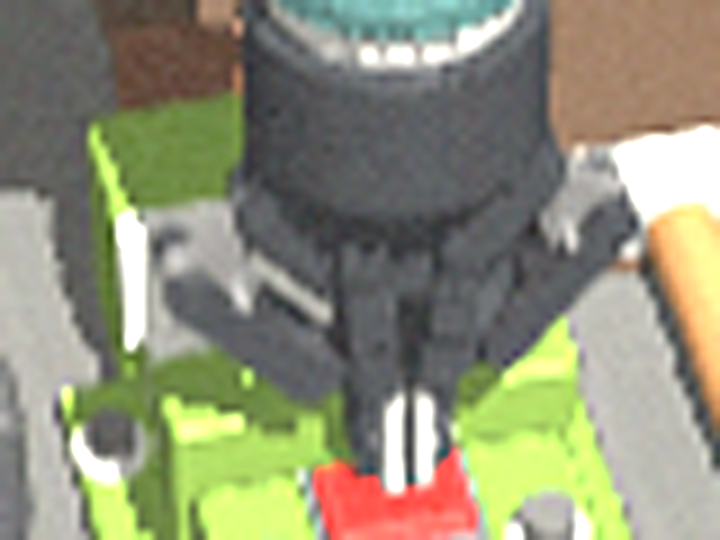

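>>> {"api": "carry_out", "payload": {"rows": [[[-1,0,-0.2,0,0],[-1,0,-0.2,0,0],[-1,0,0,0,0]]]}}

```text
clock: 9.25
position: [0.558, -0.0712, 0.0719]
ee_rot: [0.007, 1.0, -0.03, 0.003]
contact_force: [-4.6, -20.2, 15.8]
width: -0.0003
```

```bash
python3 - <<'E'
from h import *
s=telemetry.get_state();q=cams.get_image("side");print(s["position"],s["contact_force"],proj(q,s["position"]))
# initial gap from top0: brightness profile along vise y, at z~.086, several x offsets
p=cams.get_image("top");im=cv2.imread("pics/top0.png")[:,:,::-1].astype(np.float32)
th=np.radians(-3.8);y=np.array([-np.sin(th),np.cos(th),0]);x=np.array([np.cos(th),np.sin(th),0]);o=np.array([.55437,-.06381,0])
for xo in(.045,.053,-.053):
    ys=np.arange(-.05,.1,.002);uv=np.array([proj(p,o+x*xo+y*t+[0,0,.087]) for t in ys]).astype(np.float32)
    g=cv2.remap(im,uv[None,:,0].copy(),uv[None,:,1].copy(),cv2.INTER_CUBIC)[0]
    print(xo,[(int(round(t*1000)),int(c[2])) for t,c in zip(ys,g) if t<-.01 or t>.07])
E
```

```text
[ 0.55800361 -0.07118796  0.07189577] [ -4.58902181 -20.18396752  15.81694223] [323.92858053 210.72207586]
0.045 [(-50, 94), (-48, 93), (-46, 92), (-44, 92), (-42, 90), (-40, 88), (-38, 88), (-36, 85), (-34, 78), (-32, 90), (-30, 130), (-28, 198), (-26, 242), (-24, 237), (-22, 232), (-20, 188), (-18, 132), (-16, 99), (-14, 85), (-12, 84), (70, 216), (72, 178), (74, 132), (76, 93), (78, 103), (80, 159), (82, 217), (84, 247), (86, 241), (88, 233), (90, 184), (92, 124), (94, 89), (96, 83), (98, 84), (100, 85)]
0.053 [(-50, 90), (-48, 88), (-46, 88), (-44, 88), (-42, 87), (-40, 86), (-38, 84), (-36, 82), (-34, 80), (-32, 82), (-30, 111), (-28, 177), (-26, 232), (-24, 234), (-22, 211), (-20, 166), (-18, 122), (-16, 96), (-14, 87), (-12, 87), (70, 209), (72, 179), (74, 143), (76, 107), (78, 101), (80, 132), (82, 195), (84, 238), (86, 232), (88, 205), (90, 152), (92, 106), (94, 82), (96, 75), (98, 78), (100, 79)]
-0.053 [(-50, 83), (-48, 83), (-46, 82), (-44, 81), (-42, 80), (-40, 79), (-38, 78), (-36, 77), (-34, 72), (-32, 82), (-30, 116), (-28, 170), (-26, 210), (-24, 222), (-22, 213), (-20, 171), (-18, 123), (-16, 97), (-14, 94), (-12, 95), (70, 199), (72, 196), (74, 190), (76, 187), (78, 187), (80, 192), (82, 208), (84, 220), (86, 217), (88, 176), (90, 120), (92, 84), (94, 75), (96, 75), (98, 78), (100, 77)]
```

The start picture gives an initial opening of 98 mm, so the jaw began about 11 mm in. With 61.7 mm of travel and a hard stop, it is now closed on the tube. I'll ease the push and let the button spring up.

>>> {"api": "carry_out", "payload": {"rows": [[[-1,0,-0.2,0,0],[-1,0,0,0.3,0],[-1,0,0,0.4,0],[-1,0,0,0.4,0],[-1,0,0,0.4,0],[-1,0,0,0,0]]]}}

```text
clock: 9.95
position: [0.5557, -0.0708, 0.0825]
ee_rot: [0.005, 1.0, -0.031, -0.001]
contact_force: [-0.6, -15.4, -4.5]
width: 0.0001
```

>>> {"api": "carry_out", "payload": {"rows": [[[-1,0,-0.4,0,0],[-1,0,-0.4,0,0],[-1,0,-0.4,0.2,0],[-1,0,0,1,0],[-1,0,0,2,0],[-1,0,0,4,0],[-1,-2,0,4,0],[-1,-4,0,2,0],[-1,-4,0,1,0],[-1,-4,0,0,0],[-1,-4,0,0,0],[-1,-4,0,0,0]]]}}

```text
clock: 11.15
position: [0.3347, -0.0766, 0.2262]
ee_rot: [0.0, 1.0, -0.031, 0.001]
contact_force: [-1.0, -1.0, 0.8]
width: -0.0003
```

```bash
python3 - <<'E'
from h import *
s=telemetry.get_state();print(s["position"],s["contact_force"])
th=np.radians(-3.8);o=np.array([.55437,-.06381])
for n,b in(("top",(290,160,420,260)),("side",(270,150,390,260))):
    p=cams.get_image(n);save(p,"z_%s_full.png"%n)
    im=cv2.resize(p["image"][b[1]:b[3],b[0]:b[2],::-1],None,fx=5,fy=5,interpolation=2);cv2.imwrite("pics/z_%s.png"%n,im)
E
```

```text
[ 0.33470237 -0.07660603  0.22617091] [-0.95133904 -1.00825195  0.81919471]
```

View pics/z_top.png

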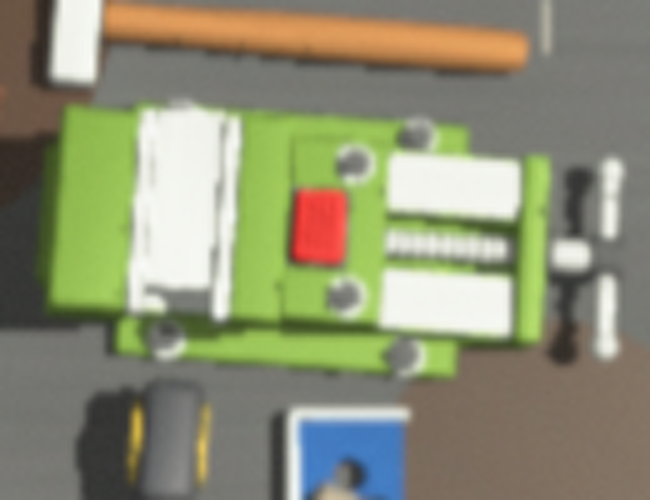

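View pics/z_side.png

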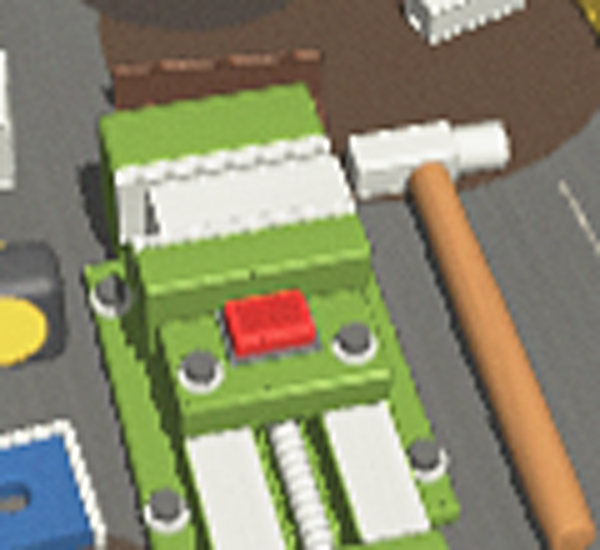

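The top view shows the tube flush between both strips at crop (185,200), square, about 9 mm off the middle line. The side view shows no gap and the button up at (270,320), and the neighbouring things have not moved. I'll let the arm settle and hand the job in.

>>> {"api": "carry_out", "payload": {"rows": [[[-1,0,0,0,0],[-1,0,0,0,0],[-1,0,0,0,0]]]}}

```text
clock: 11.55
position: [0.3375, -0.0773, 0.2256]
ee_rot: [0.0, 0.999, -0.032, 0.0]
contact_force: [0.1, 0.5, -0.0]
width: -0.0
```

```bash
python3 -c "
from h import *
s=telemetry.get_state();print(s['clock'],s['contact_force'],abs(s['qd']).max());print(manip.sign_off())"
```

```text
11.55 [ 0.08295089  0.54495274 -0.03757765] 0.00646156926015508
the job is handed in; nothing more can be done
None
```

The vise is closed on the tube and the job is handed in at 11.55 s; `sign_off` reports no verdict, so I don't know how it was judged.

With the fingers shut, I pressed the red button fully in (TCP at z = 0.072 m, 15 N). Keeping it in, I pushed the jaw along until it stopped hard: 31 N with no further motion. Then I eased the push, lifted so the button sprang up, and moved the hand clear.

**Last checks:**
- **Tube:** the final pictures show it flush and square between both jaw faces with no visible gap. It sits about 9 mm off the vise's middle line, within the allowed 30 mm.
- **Button and arm:** the button is up and the arm is free, reading about 0.5 N.
- **Bystanders:** the hammer, tape, magnet and angle look unmoved in the close-up views. I did not check the wrench, brush, spray can or nut tin in the final pictures.

**One disagreement:** the first overlay assumed the jaw started fully open and seemed to show it stopping several millimetres short. The start picture gave an initial opening of about 98 mm. Adding the 61.7 mm of travel seen by the side camera gives about 72 mm. That fits the 70 mm closed value within the camera error of about 2 mm.

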